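# Find the check valve with the loose ball and put it away in the repair drawer

## Task

One of the three sealed check valves on the tray has a broken spring, so its steel ball runs loose inside. Pick the valves up and shake or rock them gently to feel which one it is, lay that one flat in the open drawer and push the drawer fully shut without slamming or forcing it. Set any sound valve you lifted back on the tray where it lay, put nothing down hard, and leave everything else alone.

Things in the scene. Friction and masses are not known exactly. Their poses are not given: they have to be found in the camera images.
- valve_1: A sealed check valve: square aluminium body 120 long (x) x 44 wide (y) x 44 high (z) mm, on each end a round stub 22 mm in diameter, 12 mm long (brass at +x, black at -x), a blue band near the brass end; 144 mm long in all, about 380 g. Origin: centre of its underside. At the start all three valves lie level on the tray floor, long axis along the tray's x, about 95 mm apart along its y.
- valve_2: A second valve, same in size, look and weight as valve_1. Contents of the valves: in two of the three the ball is held fast at the brass end and nothing moves. In one, drawn afresh each time, a free 160 g steel ball 34 mm in diameter starts at the brass end; once the long axis is tipped past some 9 degrees (20 is ample) it rolls 78 mm to the other end.
- valve_3: A third valve, same in size, look and weight as valve_1. The bore inside each is 112 mm long, its middle above the origin. When the free ball runs from end to end its weight shifts the moment on the gripper about the valve's y axis by about 0.12 N m (compare readings taken with the valve held still and level before and after tipping: level, the ball stays where it rolled); in a sound valve nothing shifts.
- tray: The fixed wooden tray that the valves lie on, 210 (x) x 300 (y) mm, cork-faced, floor 12 mm above the cart top, with a lip 10 mm wide and 10 mm high above the floor along its two long edges (at x = +-100 mm). Origin at the centre of its underside.
- chest_drawer0 (a joint): How far the shallow drawer stands open, in m: 0 = fully shut, about 0.15 at the start. It slides along the chest's x axis (opens to -x, towards the robot), has about 1 N of friction plus light damping, no catch, and stops hard at 0.
- chest_drawer0_handle (a point): Point on the axis of the black ebony knob, 35 mm before the drawer front and 57 mm above the cart top, moving with the drawer; x points into the chest (the way to push it shut), z up. The knob is 28 mm across, its flat front end 8 mm further out. The drawer front is 260 mm wide and reaches from 17 to 83 mm above the cart top.
- drawer_floor (a point): Point on the upper face of the drawer's inner floor (22 mm above the cart top), moving with the drawer, about the middle of the part left uncovered at the start; x points into the chest, y across the drawer, z up. Inside reach: 72 mm towards the front, 107 mm to either side; at the start the chest's top (95 mm above the cart top) begins 60 mm or more behind it. The walls rise 51 mm. A valve lying flat passes under the top.
- chest: The fixed grey steel drawer chest, 240 (x) x 260 (y) x 95 mm high; origin at the centre of its underside, x pointing away from the drawer front. The neck gauge lies on its top.
- bass_bar: Bystander: roughed spruce bass bar, 270 x 14 x 19 mm, lying on the cart top behind the tray; origin under its centre, its length along y.
- tailpiece: Bystander: rosewood tailpiece, 115 x 40 x 10 mm, lying on the cart top; origin under its centre, its length along x.
- neck_gauge: Bystander: knurled steel neck gauge, 130 x 43 x 10 mm, lying on top of the chest; origin under its beam.
- bench_weight: Bystander: bronze bench weight, 52 mm in diameter, 60 mm high, standing on the cart top beside the chest; origin under its centre.
Mind the look-alikes: they are no part of the job. What is shaped like the valve_2 but brown is not meant. What is shaped like the valve_1 but purple is not meant.

How it is judged (in metres and radians):
On the way, in this order (a step that is already met when the one before it is completed fails the run):
1. the valve with the loose ball is off the tray and tipped or shaken so that its ball runs away from the brass end, past the middle (((distance between ball_c0 and valve_1 below 0.065 m and x of ball_c0 in the frame of valve_1 below -0.015 m and height (world z) of valve_1 above 0.04 m) or (distance between ball_c0 and valve_2 below 0.065 m and x of ball_c0 in the frame of valve_2 below -0.015 m and height (world z) of valve_2 above 0.04 m) or (distance between ball_c0 and valve_3 below 0.065 m and x of ball_c0 in the frame of valve_3 below -0.015 m and height (world z) of valve_3 above 0.04 m))), for 0.05 s.
2. that valve lies flat in the drawer, released, and the other two lie on the tray where they lay (((distance between ball_c0 and valve_1 below 0.065 m and x of valve_1 in the frame of drawer_floor between -0.06 and 0.13 m and y of valve_1 in the frame of drawer_floor between -0.1 and 0.1 m and z of valve_1 in the frame of drawer_floor between -0.003 and 0.006 m and angle between valve_1's own z axis and vertical below 0.12 rad and distance of each of valve_2, valve_3 from where it was at the start of the episode below 0.03 m and z of each of valve_2, valve_3 in the frame of tray below 0.016 m and angle between each of valve_2, valve_3's own z axis and vertical below 0.1 rad) or (distance between ball_c0 and valve_2 below 0.065 m and x of valve_2 in the frame of drawer_floor between -0.06 and 0.13 m and y of valve_2 in the frame of drawer_floor between -0.1 and 0.1 m and z of valve_2 in the frame of drawer_floor between -0.003 and 0.006 m and angle between valve_2's own z axis and vertical below 0.12 rad and distance of each of valve_1, valve_3 from where it was at the start of the episode below 0.03 m and z of each of valve_1, valve_3 in the frame of tray below 0.016 m and angle between each of valve_1, valve_3's own z axis and vertical below 0.1 rad) or (distance between ball_c0 and valve_3 below 0.065 m and x of valve_3 in the frame of drawer_floor between -0.06 and 0.13 m and y of valve_3 in the frame of drawer_floor between -0.1 and 0.1 m and z of valve_3 in the frame of drawer_floor between -0.003 and 0.006 m and angle between valve_3's own z axis and vertical below 0.12 rad and distance of each of valve_1, valve_2 from where it was at the start of the episode below 0.03 m and z of each of valve_1, valve_2 in the frame of tray below 0.016 m and angle between each of valve_1, valve_2's own z axis and vertical below 0.1 rad)) and contact force between each of valve_1, valve_2, valve_3 and the fingers below 0.1 N), for 0.2 s.
At the end, for the whole second after the job is handed in: The drawer is shut to within 4 mm; the valve with the loose ball lies flat (within 7 degrees) and at rest on the drawer's floor; the two sound valves lie level on the tray within 30 mm of where they started (value of joint chest_drawer0 below 0.004 m and ((distance between ball_c0 and valve_1 below 0.065 m and x of valve_1 in the frame of drawer_floor between -0.06 and 0.13 m and y of valve_1 in the frame of drawer_floor between -0.1 and 0.1 m and z of valve_1 in the frame of drawer_floor between -0.003 and 0.006 m and angle between valve_1's own z axis and vertical below 0.12 rad and distance of each of valve_2, valve_3 from where it was at the start of the episode below 0.03 m and z of each of valve_2, valve_3 in the frame of tray below 0.016 m and angle between each of valve_2, valve_3's own z axis and vertical below 0.1 rad) or (distance between ball_c0 and valve_2 below 0.065 m and x of valve_2 in the frame of drawer_floor between -0.06 and 0.13 m and y of valve_2 in the frame of drawer_floor between -0.1 and 0.1 m and z of valve_2 in the frame of drawer_floor between -0.003 and 0.006 m and angle between valve_2's own z axis and vertical below 0.12 rad and distance of each of valve_1, valve_3 from where it was at the start of the episode below 0.03 m and z of each of valve_1, valve_3 in the frame of tray below 0.016 m and angle between each of valve_1, valve_3's own z axis and vertical below 0.1 rad) or (distance between ball_c0 and valve_3 below 0.065 m and x of valve_3 in the frame of drawer_floor between -0.06 and 0.13 m and y of valve_3 in the frame of drawer_floor between -0.1 and 0.1 m and z of valve_3 in the frame of drawer_floor between -0.003 and 0.006 m and angle between valve_3's own z axis and vertical below 0.12 rad and distance of each of valve_1, valve_2 from where it was at the start of the episode below 0.03 m and z of each of valve_1, valve_2 in the frame of tray below 0.016 m and angle between each of valve_1, valve_2's own z axis and vertical below 0.1 rad)) and linear speed of each of valve_1, valve_2, valve_3 below 0.02 m/s); the robot touches nothing.
It fails at once if the loose ball is slammed against its housing (over 25 N): the valve was shaken too hard (contact force between ball_c0 and anything else above 25 N).
It fails at once if a valve is dropped or pressed down hard (over 60 N on the tray or the drawer) (contact force between any of valve_1, valve_2, valve_3 and tray above 60 N or contact force between any of valve_1, valve_2, valve_3 and chest above 60 N).
It fails at once if the drawer or the chest is forced (over 40 N from the robot) (contact force between any of the fingers, the arm and chest above 40 N).
It fails at once if the drawer is slammed shut (faster than 0.3 m/s) (velocity of joint chest_drawer0 below -0.3 m/s).
It fails at once if the bass bar, tailpiece, neck gauge or bench weight is moved by more than 20 mm (distance of any of bass_bar, tailpiece, neck_gauge, bench_weight from where it was at the start of the episode above 0.02 m).
It also fails if it takes over 72 s, if anything falls off the work surface, if the arm or the gripper's body presses on something with over 40 N, if the wrist force passes 120 N, or if a joint passes its speed limit or range.

## Robot

A 6-joint arm with a two-finger parallel gripper is mounted at the origin on the work surface. World frame = base frame: x ahead of the robot, y to its left, z up, the work surface at z = 0. Lengths are in mm, angles in rad, forces in N, time in s.
With the tool pointing down it reaches from about 325 to 850 mm from the base axis. Payload 4.4 kg.
Tool frame: the origin (TCP) lies at the very end of the fingers, on their centre line; the grasp point (between the pads) lies 19 mm behind it (grip_depth is the distance from the TCP to the grasp point, in mm); z points along the fingers, y is the line along which they close (so a half turn about z gives the same grasp; the last joint's range is limited). The gripper opens to 94 mm and grips with 3 to 60 N. Pads are 16 mm wide; open, the fingers measure 119 mm over their backs; the gripper's body (75 mm by 177 mm) begins 78 mm behind the grasp point.
Start: joints at [1.187, 0.207, 1.542, -0, 1.393, -0.15], TCP at [133.223, 559.356, 205.447] pointing down, gripper open.
Joint ranges: [-2.73, 2.73], [-0.86, 2.22], [0.23, 2.46], [-1.11, 4.25], [0.08, 2.63], [-2.82, 2.82]. Speed limits (rad/s): [2.79, 2.79, 3.14, 3.14, 3.14, 3.14].

## Interface

Orientations are given as a rotation vector (axis times angle).
In Python, from station import * gives the robot as it stands. The module is installed in compiled form; this text tells all that it offers. Calls block until the motion is done:
- move_to(position, orientation): joint-space move of the TCP to a pose.
- move_straight(position, rot=None, v=150, f_stop=None): straight line of the TCP; rot=None keeps the orientation; v is the mean speed in mm/s. With f_stop (N) it stops when the force on the tool has changed by that much, and returns True; else False.
- set_joints(angles): joint-space move.
- command_gripper(opening, strength=None): finger opening in mm; strength is the grip in N (None keeps the last); returns when the fingers have stopped.
- pause(seconds).
- inverse_kinematics(position, orientation): joint angles nearest the present ones, or None.
- get_state(): the state.
- read_camera(name): name is "scene" or "top" or "wrist"; returns a dict with "pixels" (420x560x3 uint8, red, green, blue), "camera_matrix" (3x3 intrinsics, pixels), "k1" (the pictures are not rectified: a ray, as slopes to the right and down, at radius r is drawn at 1 + k1 r^2 times it, then the intrinsics apply), "world_to_cam" (4x4, takes a point from world to camera coordinates); the wrist camera has in their place "T_tool_cam" (4x4, takes a point from camera to tool coordinates, whose origin is the TCP and whose axes are the flange's). Camera axes: x right, y down, z forward; pixel columns grow to the right and rows downward; lengths in mm; the calibration is good to about 2 mm. A picture is of the moment at which its call begins: read the wrist's pose just before it. There is no depth.
A pose or a line that the arm cannot do raises Unreachable and nothing moves.
- finish_job(): hands the job in; it is judged then, once.
The state is a dict: "clock": time; "qpos": joint angles; "joint_vel": joint speeds; "joint_torque": joint torques, N m; "eef_pos": TCP position; "eef_rot": TCP orientation; "contact_force": force on the tool from outside, world axes, zero at the start; "torque": the same for the moment, N m; "opening": finger opening in mm; "grasp_force": force on a finger pad.
Only numpy, scipy, OpenCV 4.12 (cv2) and the standard library are available. Lean on these libraries where they do the work, as an engineer would, in place of code of your own. Each camera call takes 0.05 s, during which the arm holds its last target. There are 200 camera calls.

## Working session

There is one attempt and no reset: what is moved stays moved. The work goes in short steps, each a Python script; the robot and the scene stay as the last script left them, time stands still between calls to the robot, and variables do not carry over. Pictures are saved under pics/ and viewed, at most 10 in all, crops included, and the job is handed in when it is done.

```bash
mkdir -p pics
python3 - <<'E'
from station import *
import cv2,pickle
d={}
for n in("scene","top","wrist"):
    c=read_camera(n);d[n]=c
    cv2.imwrite(f"pics/{n}0.png",c["pixels"][:,:,::-1])
    print(n,c["camera_matrix"],c["k1"],c.get("world_to_cam"))
pickle.dump(d,open("cams.pkl","wb"))
s=get_state();print(s)
E
```

```text
scene [[407.03249189   0.         276.88885604]
 [  0.         407.03249189 209.02576947]
 [  0.           0.           1.        ]] -0.07660700549544411 [[ 4.59448107e-01  8.87967610e-01  2.05173404e-02 -2.65724794e+02]
 [ 6.67959193e-01 -3.30202288e-01 -6.66931005e-01 -3.19323135e+02]
 [-5.85438258e-01  3.20124934e-01 -7.44836944e-01  1.67230091e+03]
 [ 0.00000000e+00  0.00000000e+00  0.00000000e+00  1.00000000e+00]]
top [[499.90114521   0.         273.89690992]
 [  0.         499.90114521 209.04919327]
 [  0.           0.           1.        ]] -0.05790384826383753 [[-1.76532119e-02 -9.99702303e-01  1.68424637e-02 -4.64216256e+00]
 [-9.95705006e-01  1.60464487e-02 -9.11814239e-02  5.83406161e+02]
 [ 9.08840178e-02 -1.83797704e-02 -9.95691860e-01  1.88729603e+03]
 [ 0.00000000e+00  0.00000000e+00  0.00000000e+00  1.00000000e+00]]
wrist [[301.66872995   0.         280.57225434]
 [  0.         301.66872995 208.75233565]
 [  0.           0.           1.        ]] -0.057822884135241594 None
{'clock': 0.15, 'qpos': array([ 1.18648513e+00,  2.07255376e-01,  1.54260708e+00, -3.90312485e-06,
        1.39348715e+00, -1.50472845e-01]), 'joint_vel': array([-0.00078065, -0.00112658, -0.00570654,  0.00018025,  0.00166945,
       -0.00012704]), 'joint_torque': array([ 1.81081850e-04, -3.71317220e+01, -2.81809169e+01,  6.96979696e-02,
        3.28750606e-02, -1.22081260e-04]), 'eef_pos': array([132.99823934, 558.77320729, 204.54874707]), 'eef_rot': array([-3.66421196e-01, -3.11968581e+00,  2.66295070e-03]), 'contact_force': array([-0.20488614, -0.20558492,  0.08581291]), 'torque': array([-0.01712089,  0.01711213, -0.02336267]), 'grasp_force': 0.0, 'opening': 93.85895148916478}
```

View pics/top0.png

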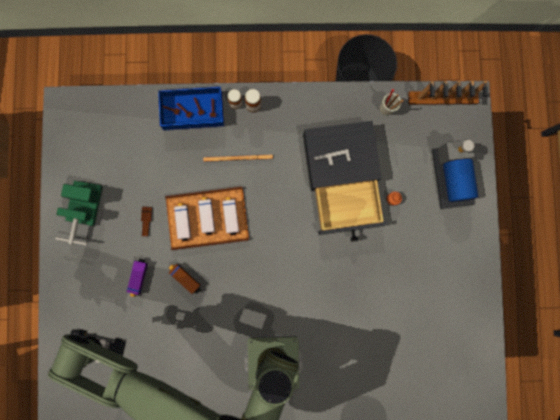

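View pics/scene0.png

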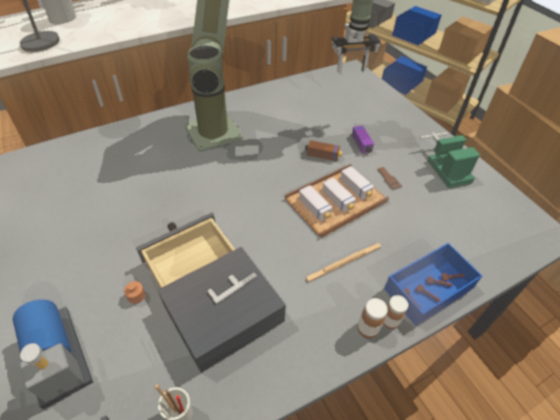

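The top view shows three silver valves on the tray at about (182,222), (206,216) and (230,216). The look-alikes are the brown one at (184,278) and the purple one at (137,277), both on the bare cart. The open drawer is at (349,205) with its knob at (354,236). I'll choose the three silver ones and check them in a close crop.

```bash
python3 - <<'E'
import cv2,pickle,numpy as np
d=pickle.load(open("cams.pkl","rb"))
p=d["top"]["pixels"][:,:,::-1]
a=cv2.resize(p[180:260,155:260],None,fx=7.6,fy=7.6,interpolation=cv2.INTER_CUBIC)[:600,:800]
b=cv2.resize(p[115:250,295:415],None,fx=4.4,fy=4.4,interpolation=cv2.INTER_CUBIC)
cv2.imwrite("pics/a.png",a);cv2.imwrite("pics/b.png",b);print(a.shape,b.shape)
E
cat > geo.py <<'E'
import numpy as np,cv2,pickle
def ray(c,uv,W=None):
    """camera centre and direction in world"""
    K=c["camera_matrix"];p=(np.array(uv,float)-K[:2,2])/K[0,0]
    s=p.copy()
    for _ in range(20): s=p/(1+c["k1"]*(s@s))
    M=c["world_to_cam"] if W is None else W
    R,t=M[:3,:3],M[:3,3]
    return -R.T@t, R.T@np.array([s[0],s[1],1])
def at_z(c,uv,z,W=None):
    o,d=ray(c,uv,W);return o+d*(z-o[2])/d[2]
E
```

```text
(600, 798, 3) (594, 528, 3)
```

View pics/a.png

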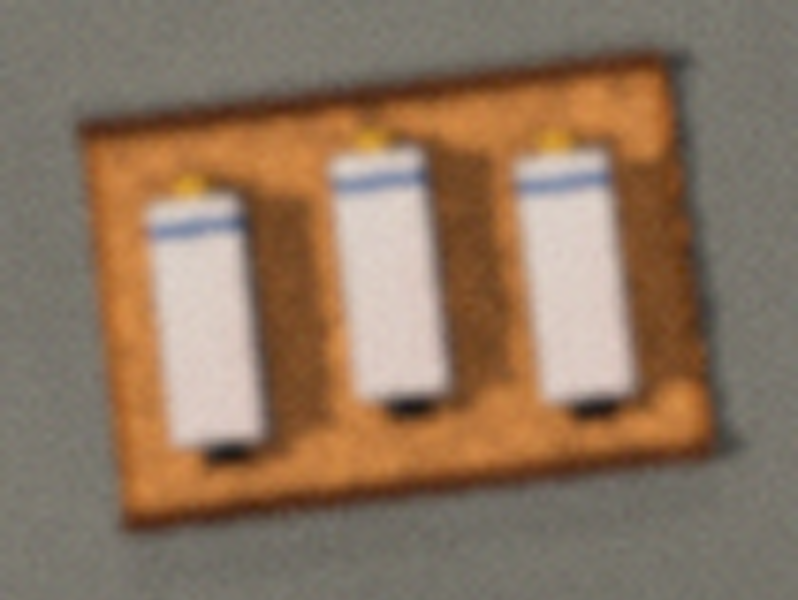

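View pics/b.png

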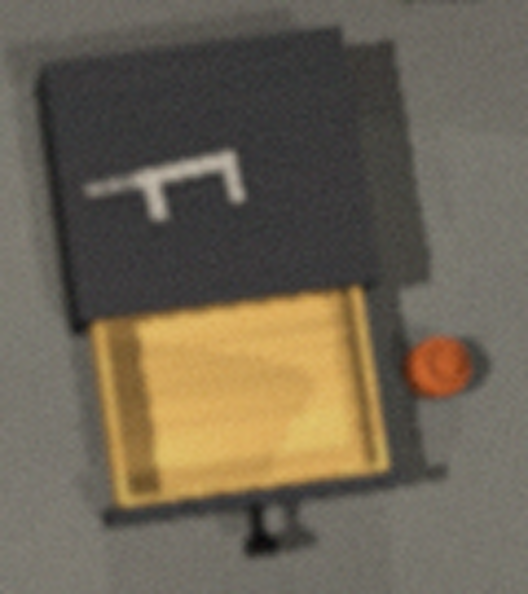

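Crops: all three chosen items are silver with a blue band and a brass stub pointing away from the robot. In the drawer crop the floor is empty, the front's top edge runs from about (107,517), and the knob's end is at about (260,545). Next I'll convert these to positions.

Run:
```python
from geo import *
np.set_printoptions(precision=1,suppress=True)
c=pickle.load(open("cams.pkl","rb"))["top"]
A=lambda x,y,z:at_z(c,((x+.5)/7.6-.5+155,(y+.5)/7.6-.5+180),z)
B=lambda x,y,z:at_z(c,((x+.5)/4.4-.5+295,(y+.5)/4.4-.5+115),z)
V={"L":[(148,205),(240,198),(265,438),(172,447)],"M":[(330,158),(422,150),(448,393),(358,400)],"R":[(515,155),(607,150),(634,394),(544,402)]}
for k,q in V.items():
    P=np.array([A(*p,56) for p in q]);f=P[:2].mean(0);b=P[2:].mean(0);d=f-b
    print(k,P.mean(0),"len",np.hypot(*d[:2]),"wid",np.hypot(*(P[0]-P[1])[:2]),"yaw",np.degrees(np.arctan2(d[1],d[0])))
T=np.array([A(*p,22) for p in [(82,128),(665,57),(712,455),(128,525)]]);print("tray",T,T.mean(0))
for e in ((0,1),(3,2)):
    d=T[e[0]]-T[e[1]];print("yaw",np.degrees(np.arctan2(-d[0],d[1])),np.hypot(*d[:2]))
C=np.array([B(*p,95) for p in [(42,72),(340,30),(378,283),(75,325)]]);print("chest",C,C.mean(0))
for e in ((0,1),(3,2)):
    d=C[e[0]]-C[e[1]];print("yaw",np.degrees(np.arctan2(-d[0],d[1])),np.hypot(*d[:2]))
print("front top L",B(107,517,83),"R",B(407,472,83),"knob",B(260,548,57),"floor inner fl fr", B(130,493,22),B(372,460,22),"weight",B(440,367,60))
# same valves in the scene camera? project check
s=pickle.load(open("cams.pkl","rb"))["scene"]
for uv in [(315,202),(338,192),(357,181)]: print(at_z(s,uv,56))
```

```text
L [537.7 333.3  56. ] len 120.16964187643515 wid 45.73665317766967 yaw 5.709322448809249
M [559.4 242.6  56. ] len 121.24743531084064 wid 45.78842432048651 yaw 6.0132842141431215
R [558.  150.8  56. ] len 122.74692861310565 wid 45.6982119135231 yaw 5.916783097848291
tray [[639.2 401.8  22. ]
 [670.6 106.5  22. ]
 [468.9  85.3  22. ]
 [438.6 378.4  22. ]] [554.3 243.   22. ]
yaw 6.082595410910014 296.93349754552554
yaw 5.900948801797997 294.6232694957238
chest [[ 869.5 -132.1   95. ]
 [ 903.6 -389.5   95. ]
 [ 683.6 -413.6   95. ]
 [ 651.4 -154.8   95. ]] [ 777.  -272.5   95. ]
yaw 7.530659626528733 259.6742585358492
yaw 7.0801584982895855 260.85201703424735
front top L [ 489.6 -178.9   83. ] R [ 523.2 -435.2   83. ] knob [ 461.9 -312.3   57. ] floor inner fl fr [ 512.8 -206.1   22. ] [ 538.  -419.7   22. ] weight [ 614.9 -473.1   60. ]
[570.6 144.4  56. ]
[565.5 238.4  56. ]
[549.8 327.9  56. ]
```

```bash
cat > arm.py <<'E'
from station import *
import numpy as np
from scipy.spatial.transform import Rotation as Ro
np.set_printoptions(precision=3,suppress=True)
V={"L":(537.7,333.3),"M":(559.4,242.6),"R":(558,150.8)}
YAW=5.9
def rot(yaw,tilt=0,flip=0):
    """tool down, tool y across a valve of this yaw; tilt raises the valve's +x end"""
    return (Ro.from_euler("ZY",[yaw,-tilt],degrees=True)*Ro.from_matrix(np.diag([1,-1,-1] if flip else [-1,1,-1]))).as_rotvec()
def moment(yaw):
    pause(.4);t=[]
    for _ in range(4): t.append(get_state()["torque"]);pause(.04)
    y=np.radians(yaw);return float(np.mean(t,0)@[-np.sin(y),np.cos(y),0])
def log(*a):
    s=get_state();print(*a,"t=%.2f"%s["clock"],s["eef_pos"],s["contact_force"],"open %.1f"%s["opening"],"grip %.1f"%s["grasp_force"],flush=True)
def test(k,flip=0):
    x,y=V[k];r=rot(YAW,0,flip)
    move_to([x,y,130],r);command_gripper(80,45);log("above")
    if move_straight([x,y,21],v=90,f_stop=8): log("HIT");return
    command_gripper(20);log("grasped")
    p=get_state()["eef_pos"];np.save(f"grasp_{k}.npy",p)
    h=np.array([x,y,120.])
    move_straight(h,v=80);m0=moment(YAW);log("lifted",m0)
    for a in (4,8,11,14): move_straight(h+[0,0,a/14],rot(YAW,a,flip),v=5)
    pause(.5);log("tipped")
    for a in (8,0): move_straight(h,rot(YAW,a,flip),v=20)
    m1=moment(YAW);log("level",m1,"shift",m1-m0)
def putback(k,flip=0):
    p=np.load(f"grasp_{k}.npy")
    move_straight([V[k][0],V[k][1],30],v=90);hit=move_straight([V[k][0],V[k][1],20.5],v=20,f_stop=3);log("down",hit)
    command_gripper(80);move_straight([V[k][0],V[k][1],130],v=150);log("clear")
E
python3 - <<'E'
from arm import *
for f in (0,1):
    for n,(x,y) in V.items(): print(f,n,inverse_kinematics([x,y,120],rot(YAW,14,f)))
    for yw in(97,-83): print(f,yw,inverse_kinematics([594,-301,30],rot(yw,0,f)))
E
```

```text
0 L [ 0.465  0.271  1.673 -0.104  0.972 -1.16 ]
0 M [ 0.293  0.215  1.742 -0.056  0.945 -1.353]
0 R [ 0.116  0.145  1.826 -0.004  0.926 -1.556]
0 97 [-0.599  0.57   1.431  0.     1.14   2.421]
0 -83 [-0.599  0.57   1.431 -0.     1.14  -0.721]
1 L [ 0.465  0.271  1.673 -0.104  0.972  1.981]
1 M [ 0.293  0.215  1.742 -0.056  0.945  1.789]
1 R [ 0.116  0.145  1.826 -0.004  0.926  1.586]
1 97 [-0.599  0.57   1.431  0.     1.14  -0.721]
1 -83 [-0.599  0.57   1.431 -0.     1.14   2.421]
```

Run:
```python
from arm import *
test("M")
```

```text
above t=2.54 [559.297 242.817 130.035] [-0.391 -0.461  0.082] open 80.0 grip 0.0
grasped t=4.55 [559.36  242.791  21.029] [-1.44   1.441  0.78 ] open 43.8 grip 45.0
lifted 0.06523556479529165 t=6.51 [559.449 242.605 120.027] [-0.208  0.575 -4.315] open 43.9 grip 45.0
tipped t=8.01 [559.504 242.589 121.032] [-0.098  0.537 -3.749] open 43.7 grip 45.0
level 0.04777042025074856 shift -0.017465144544543086 t=9.12 [559.332 242.625 120.12 ] [ 0.48   0.041 -4.05 ] open 43.9 grip 45.0
```

M is sound, with a shift of −0.017 against −0.12 expected. I'll put it back and test R.

Run:
```python
from arm import *
putback("M");test("R")
```

```text
down True t=10.74 [559.546 242.662  21.079] [1.516 0.201 3.975] open 44.0 grip 45.0
clear t=12.37 [558.535 242.337 128.948] [-0.648 -0.819 -0.056] open 80.2 grip 0.0
above t=13.04 [557.788 151.813 129.595] [-0.331 -0.159 -0.122] open 80.0 grip 0.0
grasped t=15.05 [558.005 151.027  21.07 ] [0.565 0.78  0.464] open 43.6 grip 45.0
lifted 0.016055505768936947 t=17.01 [558.003 150.801 119.996] [ 0.656 -0.18  -3.355] open 43.8 grip 45.0
tipped t=18.51 [558.05  150.775 120.982] [-0.648 -0.14  -3.235] open 43.9 grip 45.0
level 0.008826416659634998 shift -0.007229089109301949 t=19.62 [557.914 150.812 120.073] [-0.874 -0.434 -3.593] open 43.5 grip 45.0
```

Run:
```python
from arm import *
putback("R");test("L")
```

```text
down True t=21.24 [558.169 150.813  21.078] [1.91  0.158 4.493] open 43.4 grip 45.0
clear t=22.87 [557.089 150.694 128.965] [-0.156  0.403 -0.105] open 79.8 grip 0.0
above t=23.84 [538.351 331.514 129.968] [ 0.369  0.371 -0.137] open 80.3 grip 0.0
grasped t=25.85 [537.691 333.625  21.079] [-0.169  1.025  0.793] open 43.7 grip 45.0
lifted 0.04844771505629852 t=27.81 [537.708 333.301 120.01 ] [ 0.074  0.576 -3.62 ] open 43.6 grip 45.0
tipped t=29.31 [537.791 333.275 121.019] [-0.531 -0.186 -3.954] open 43.6 grip 45.0
level -0.025729288379315172 shift -0.07417700343561369 t=30.43 [537.586 333.375 120.11 ] [ 0.03   0.951 -3.795] open 43.4 grip 45.0
```

The −0.074 shift points to L, but it falls short of the −0.12 expected. I'll tip L again, to 20°, to be sure.

Run:
```python
from arm import *
h=np.array([*V["L"],120.])
print([round(moment(YAW),3) for _ in range(2)])
for a in (5,10,15,20): move_straight(h+[0,0,a/14],rot(YAW,a),v=5)
pause(.6)
for a in (10,0): move_straight(h,rot(YAW,a),v=20)
print([round(moment(YAW),3) for _ in range(3)]);log()
```

```text
[-0.007, -0.048]
[-0.023, -0.039, -0.036]
t=35.51 [537.681 333.303 119.993] [-0.435 -0.891 -3.77 ] open 43.6 grip 45.0
```

Run:
```python
from arm import *
h=np.array([*V["L"],125.])
for sg in (-1,1):
    for a in (5,10,15,18): move_straight(h+[0,0,a/14],rot(YAW,sg*a),v=5)
    pause(.5)
    for a in (10,0): move_straight(h,rot(YAW,sg*a),v=20)
    print(sg,[round(moment(YAW),3) for _ in range(3)])
log()
```

```text
-1 [-0.004, 0.025, 0.054]
1 [-0.026, -0.04, -0.021]
t=44.12 [537.707 333.291 124.992] [-0.218  0.049 -4.03 ] open 43.8 grip 45.0
```

L moves repeatably with each tipping and M and R did not, so L is the loose one. Now I'll carry it to the drawer, laying it across.

Run:
```python
from arm import *
x,y=592,-301;r=rot(-83)
move_straight([x,y,150],r,v=280);log("over")
move_straight([x,y,42],v=80);hit=move_straight([x,y,29.5],v=20,f_stop=3);log("down",hit)
if hit and get_state()["eef_pos"][2]<35:
    command_gripper(64);log("open");move_straight([x,y,150],v=150)
import cv2
c=read_camera("top");cv2.imwrite("pics/c.png",cv2.resize(c["pixels"][100:280,150:430,::-1],None,fx=2.8,fy=2.8,interpolation=cv2.INTER_CUBIC));log()
```

```text
over t=46.54 [ 592.074 -299.713  149.902] [-0.303  0.428 -4.058] open 43.7 grip 45.0
down True t=48.58 [ 592.01  -300.933   31.08 ] [ 0.484 -0.323  4.803] open 43.6 grip 45.0
open t=49.12 [ 589.841 -299.459   28.46 ] [ 0.205  0.008 -0.573] open 64.1 grip 0.0
t=50.12 [ 591.01  -300.317  148.198] [ 0.398  1.343 -0.437] open 64.0 grip 0.0
```

View pics/c.png

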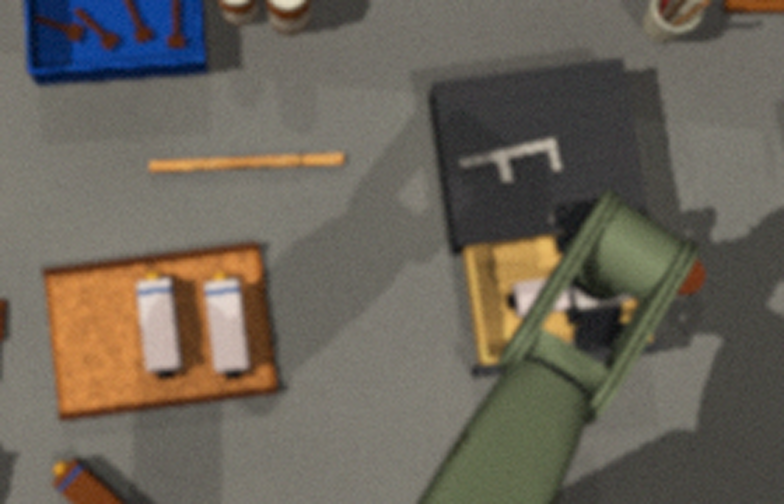

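The picture shows the valve lying across the drawer at (570,297), and the other two back in their places at (158,326) and (226,325). Next I'll shut the drawer.

Run:
```python
from arm import *
a=np.radians(7.2);d=np.array([np.cos(a),np.sin(a),0]);s=np.array([462,-312,0])-35*d
r=rot(7.2)
move_to([s[0],s[1],140],r);command_gripper(0,20)
if move_straight([s[0],s[1],44],v=120,f_stop=6): log("HIT down")
else:
    z=np.array([0,0,44.])
    print(move_straight(s+z+40*d,v=40,f_stop=1.5));log("contact")
    p=get_state()["eef_pos"];u=(p-s)@d;print("u",u)
    h=move_straight(s+z+(u+125)*d,v=60,f_stop=15);log("pushed",h)
    if not h:
        h=move_straight(s+z+(u+185)*d,v=22,f_stop=5);log("end",h);print("u",(get_state()["eef_pos"]-s)@d)
```

```text
True
contact t=54.23 [ 444.483 -314.04    43.858] [-0.203 -0.143 -0.348] open 0.4 grip 0.0
u 17.365783601944702
pushed False t=56.49 [ 568.552 -298.658   44.183] [-0.503 -0.289 -0.446] open 0.6 grip 0.3
end True t=58.04 [ 600.971 -294.254   43.317] [-0.387 -0.366  0.11 ] open 0.2 grip 0.0
u 175.09956216719672
```

Run:
```python
from arm import *
import cv2
a=np.radians(7.2);d=np.array([np.cos(a),np.sin(a),0])
p=get_state()["eef_pos"]
h=move_straight(p+8*d,v=15,f_stop=10);q=get_state()["eef_pos"];print(h,(q-p)@d);log("re-push")
move_straight(p-50*d,v=90);p=get_state()["eef_pos"];move_straight([p[0],p[1],150],v=200)
move_to([470,0,220],rot(7.2))
c=read_camera("top");cv2.imwrite("pics/d.png",cv2.resize(c["pixels"][100:280,150:430,::-1],None,fx=2.8,fy=2.8,interpolation=cv2.INTER_CUBIC));log()
```

```text
True -0.19004507201996332
re-push t=58.42 [ 600.693 -293.571   41.899] [ 0.493 -0.795 -0.227] open 0.1 grip 0.0
t=61.07 [470.405  -0.976 219.6  ] [-0.234 -0.189  0.229] open 0.5 grip 0.0
```

View pics/d.png

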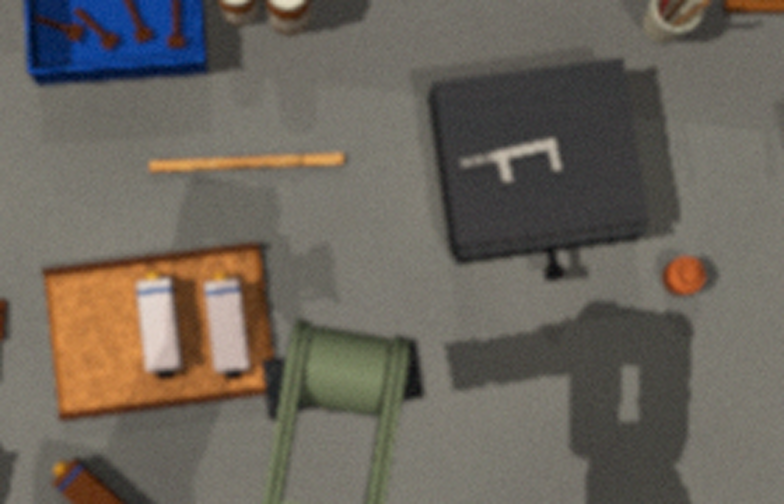

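The drawer looks shut, with the knob at (555,277), and the bystanders haven't moved. I'll check the knob's travel numerically.

Run:
```python
from geo import *
import cv2
c=pickle.load(open("cams.pkl","rb"))["top"]
d=np.array([.992,.125,0])
u=lambda x,y:(x+.5)/2.8-.5+150
B=lambda x,y,z:at_z(c,((x+.5)/4.4-.5+295,(y+.5)/4.4-.5+115),z)
D=lambda x,y,z:at_z(c,((x+.5)/2.8-.5+150,(y+.5)/2.8-.5+100),z)
k0=B(260,552,57);k1=D(555,279,57);print("knob travel",(k1-k0)@d)
f0=B(258,495,83);f1=D(549,246,83);print("front top",f0,f1,(f1-f0)@d)
back=(D(432,85,95)+D(623,60,95))/2; print("chest back to knob tip",(back-k1)@d,"expected about 240+35+8=283 ")
```

```text
knob travel 155.44161051807646
front top [ 505.89648054 -307.38228439   83.        ] [ 654.64819987 -283.93006366   83.        ] 150.4932331646989
chest back to knob tip 278.04759133332146 expected about 240+35+8=283
```

The travel is about 150 mm or a little more, and the drawer met a hard stop when pushed again, so it is shut.

```bash
python3 -c "
from station import *
print(finish_job())"
```

```text
the job is handed in; nothing more can be done
None
```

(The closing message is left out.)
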